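# Zero the sampling stage and seat its keyed locking spindle

## Robot

A 6-joint arm with a two-finger parallel gripper is mounted at the origin on a cart in front of the work surface, level with it; the furniture and walls round the work are solid. World frame = base frame: x ahead of the robot, y to its left, z up, the work surface at z = 0. Lengths are in mm, angles in degrees, forces in N, time in s.
With the tool pointing down it reaches from about 300 to 850 mm from the base axis. Payload 4.2 kg.
Tool frame: the origin (TCP) lies at the very end of the fingers, on their centre line; the grasp point (between the pads) lies 19 mm behind it; z points along the fingers, y is the line along which they close (so a half turn about z gives the same grasp; the last joint's range is limited). The gripper opens to 91 mm and grips with 3 to 60 N. Pads are 32 mm wide; open, the fingers measure 118 mm over their backs; the gripper's body (76 mm by 178 mm) begins 60 mm behind the grasp point.
Start: joints at [71.391, 18.312, 89.639, -0, 72.044, -1.146], TCP at [172.561, 548.512, 213.976] pointing down, gripper open.
Joint ranges: [-177.97, 177.97], [-48.28, 115.42], [12.27, 149.76], [-77.06, 257.06], [2.81, 150.46], [-146.56, 146.56]. Speed limits (degrees/s): [147.25, 147.25, 180, 180, 180, 180].

## Interface

Orientations are given as [roll, pitch, yaw] about the fixed x, y, z axes, in that order (R = Rz(yaw) Ry(pitch) Rx(roll)).
In Python, from workcell import env, eyes gives the robot as it stands.
- The arm moves only by the tool send_rows, never from a script. Its argument "targets" is text: rows parted by semicolons, each of 7 numbers parted by spaces: the shift along the tool's x, y, z in m, then the turn, a rotation vector about the tool's x, y, z in degrees, then the opening in per cent of the stroke, from 0 (shut) to 100 (fully open). A call has 1 to 12 rows; each row is the pose to reach, as a shift and turn from the pose commanded when the call began, along the tool's axes at that moment; what a row does not reach only later rows make up. A row lasts 1/12 s, in which the tool goes at most 41.7 mm and 7.16 degrees, less where a joint would pass 70% of its speed; a pose out of reach is approached as far as the arm can. A call with a gripper value outside its range is refused whole. The fingers move at their own pace and stop on an object; "grip_force" is the grip in N (left out, the last holds). Time passes only in rows, so rows that repeat a pose let the fingers close. It gives the time, the measured TCP pose, the force, the opening and the grip force at its end, in the units of the state.
- env.state(): the state, without advancing time (a new reading comes with each control period).
- eyes.grab_frame(name): name is "side" or "top"; returns a dict with "image" (420x560x3 uint8, blue, green, red), "fovy" (degrees; the focal length in pixels is half the picture's height over the tangent of half this angle, whatever the lens; pixels are square), "cx", "cy" (the principal point, pixels), "eye" and "attitude" of the camera in the world. Camera axes: x right, y up, looking along -z (the intrinsics and any distortion apply to the point x, -y, -z); pixel columns grow to the right and rows downward; lengths in mm; the calibration is good to about 2 mm. A picture is of the moment at which its call begins. There is no depth.
- env.job_done(): hands the job in; it is judged then, once.
The state is a dict: "time_s": time; "qpos": joint angles; "qvel": joint speeds; "effort": joint torques, N m; "ee_pos": TCP position; "ee_rot": TCP orientation; "force": force on the tool from outside, world axes, zero at the start; "torque": the same for the moment, N m; "gripper_width": finger opening in mm; "gripper_force": force on a finger pad.
Only numpy, scipy, OpenCV 4.12 (cv2) and the standard library are available. Lean on these libraries where they do the work, as an engineer would, in place of code of your own. Each camera call takes 0.05 s, during which the arm holds its last target. There are 200 camera calls.

## Task

First slide the carriage of the small sampling stage along its rails until the black dot on it sits right under the fixed needle's tip, without touching the needle. Then take the keyed spindle from its parking stand, lower it upright into the hub on the carriage, turn it until its key slips into the keyway, and push it fully home against the spring so that its collar sits on the hub, the dot still under the needle. Finish while still holding the spindle pressed home with the fingers: do not let go.

Things in the scene. Friction and masses are not known exactly. Their poses are not given: they have to be found in the camera images.
- stage: Fixed aluminium rail plate, 94 x 260 mm, 10 mm thick, with two low steel rails; origin at the centre of its underside on the worktop. Its y axis runs along the rails; its -x side faces the robot, turned by at most 0.2 rad. The sliding carriage is an aluminium plate, 84 mm (x) x 172 mm (y), whose top is 26 mm above the worktop.
- carriage (a joint): Position of the carriage along the stage's +y axis, m, from 0 to 0.07 between its stops. It slides with about 4 N of friction and stays where it is left. Carries the mark, the hub and the tab. Starts 15 to 60 mm short of the needle, so it must be slid towards +y.
- mark (a point): Centre of the black dot (7 mm across, in a white disc 26 mm across) on top of the carriage, 26 mm above the worktop; axes as the stage.
- tab_top (a point): Middle of the upper edge of the upright steel tab for moving the carriage, at its -y end: 10 mm thick along the stage's y, 30 mm wide along x, rising 42 mm above the carriage (top 68 mm above the worktop). There are 37 mm free between it and the hub. Axes as the stage.
- hub_mouth (a point): Centre of the hub's flat upper face, 74 mm above the worktop; moves with the carriage, axes as the stage (it does NOT turn with the hub). Hub: upright steel cylinder, 48 mm across, 48 mm tall, on the carriage 76 mm from the mark towards -y. Bore 18 mm across, 48 mm deep.
- hub_foot (a point): Foot of the hub's axis on the carriage. The hub has one keyway: 8 mm wide, full height, out to 14.5 mm from the axis. It opens towards the stage's -x, turned from there by up to 0.5 rad either way about the vertical. Its angle is not reported: see the notch in the hub's face or feel for it with the key. The hub turns only stiffly (0.35 N m): a key rubbing on it does not turn it.
- spring_top (a point): On the hub's axis, 29 mm below its mouth: where a spring plunger in the bore meets the shaft's tip. It pushes back with 4 N there and 7 N when the shaft is home, and lifts the spindle about 11 mm if it is not held down.
- needle_tip (a point): Tip of the fixed needle, 30 mm above the worktop, 4 mm above the carriage. The needle hangs from a bracket 81 mm high whose post stands 70 mm behind it (stage +x). Where it stands along the stage varies; it is in line with the mark's path.
- stand: Fixed parking stand: round grey foot 68 mm across, 10 mm high, with an upright aluminium tube 38 mm across, 29 mm bore, rim 65 mm above the worktop. Origin at the centre of its underside.
- spindle: Loose steel spindle, 130 to 210 g, hanging upright in the stand by its collar. Origin at the centre of the collar's underside (65 mm above the worktop at the start), z up. Collar 40 mm across, 6 mm thick. Below it the shaft: 16 mm across, 40 mm long, tapering to 11 mm over its last 4 mm. It has some play in the stand.
- key_foot (a point): Lower outer edge of the spindle's key, 30 mm below the collar's underside. The key is 6 mm wide, stands out to 12.5 mm from the axis towards the spindle's own -x and runs up to the collar; the shaft's last 10 mm have no key and enter the bore at any angle. At the start the key points to the robot (world -x), turned by up to 0.5 rad either way.
- spindle_grip (a point): Middle of the spindle's grey plastic grip, on its axis 27 mm above the collar's underside. The grip has flat sides, 14 mm thick (along the spindle's y), 36 mm wide (along its x), from 6 to 48 mm above the collar's underside; a pointed nose on the key's side reaches 25 mm from the axis.
- needle: The needle with its bracket, fixed; origin on the worktop directly below the tip. Must not be touched.
Not all that is in view belongs to the job. Several things have the shape of the spindle; the one meant has the colours described above.

How it is judged:
By the outcome, as a careful person would: the job done as asked, in the order asked, and still so for the second after the job is handed in, while the arm keeps its last pose, push and grip.
It also fails if it takes over 64 s, if anything falls off the work surface, if the arm or the gripper's body presses on something with over 40 N, if the wrist force passes 120 N, or if a joint passes its speed limit or range.

## Working session

There is one attempt and no reset: what is moved stays moved. The work goes in short steps, Python scripts to look and compute and a tool call to move; the robot and the scene stay as the last step left them, time stands still between calls to the robot, and variables do not carry over. Pictures are saved under pics/ and viewed, at most 10 in all, crops included, and the job is handed in when it is done.

Besides the shell and the picture viewer there is one more tool, called after "Emit:" as name(argument=value, ...) on one line, values as JSON. send_rows: Moves the arm, as the interface text tells. Its arguments: {"type":"object","properties":{"targets":{"type":"string"},"grip_force":{"type":"number"}},"required":["targets"]}

```bash
ls; mkdir -p pics
python3 - <<'E'
from workcell import env, eyes
import cv2
for n in("side","top"):
    f=eyes.grab_frame(n); cv2.imwrite(f"pics/{n}0.png",f["image"])
    print({k:v for k,v in f.items() if k!="image"})
print(env.state())
E
```

```text
pics
{'fovy': 53.09104332783259, 'cx': 277.79256612930294, 'cy': 203.8959651816676, 'eye': array([ 461.4954223 , -522.61805377,  532.68717668]), 'attitude': array([58.6526143 , -0.31538816, -4.25931972])}
{'fovy': 53.49658287414984, 'cx': 273.71031150172894, 'cy': 213.13929505339829, 'eye': array([476.72566177, 206.32745711, 933.33879532]), 'attitude': array([  3.16228996,  -1.26487895, -88.31823839])}
{'time_s': 0.1, 'qpos': array([ 7.13913378e+01,  1.83469165e+01,  8.96983399e+01,  4.18782685e-04,
        7.20417673e+01, -1.14707764e+00]), 'qvel': array([-0.04125125, -0.11399713, -0.26698567,  0.02410533,  0.01192264,
        0.03344168]), 'effort': array([-7.04877566e-04, -4.13334990e+01, -2.32509077e+01,  7.27936439e-02,
        4.22110304e-02, -7.91118782e-05]), 'ee_pos': array([172.40858962, 548.09154351, 213.22226895]), 'ee_rot': array([-1.79913002e+02, -2.14022653e-03,  1.62538284e+02]), 'force': array([-0.03000939,  0.5872974 ,  1.28544666]), 'torque': array([-0.01547374, -0.04769953,  0.05209599]), 'gripper_force': 0.0, 'gripper_width': 91.46013265598832}
```

View pics/side0.png

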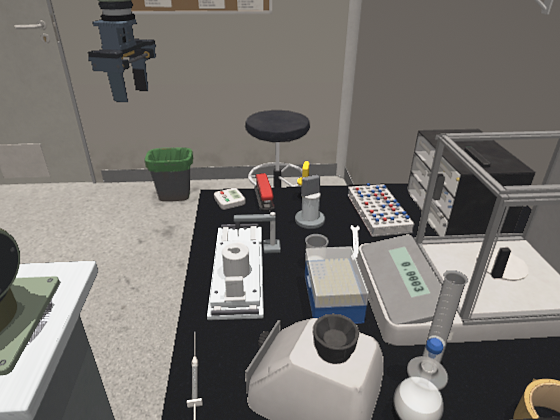

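View pics/top0.png

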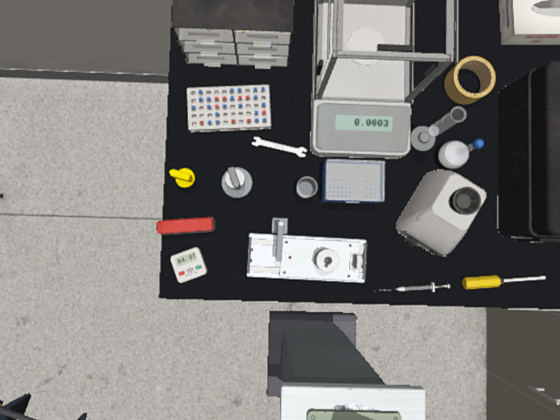

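Side view: the grey spindle in its stand is at about (311,200), a yellow look-alike at (305,175), and the stage at (238,270) with its needle bracket at (270,230). Top view: the grey spindle is at (236,180), the yellow one at (182,178), the hub at (326,260), the bracket at (280,235) and the tab at (360,260). The grey grip on the grey stand at (236,180) fits the description. I'll confirm it enlarged.

```bash
cat > h.py <<'E'
import numpy as np, cv2
from scipy.spatial.transform import Rotation as R
def cam(f):
    fl=f["image"].shape[0]/2/np.tan(np.radians(f["fovy"]/2))
    return fl, R.from_euler("xyz",f["attitude"],degrees=True).as_matrix(), np.array(f["eye"])
def ray(f,u,v,z):
    fl,M,e=cam(f); d=M@np.array([(u-f["cx"])/fl,-(v-f["cy"])/fl,-1]); return e+d*(z-e[2])/d[2]
def proj(f,p):
    fl,M,e=cam(f); c=M.T@(np.array(p)-e); return np.array([f["cx"]-fl*c[0]/c[2], f["cy"]+fl*c[1]/c[2]])
E
python3 - <<'E'
import cv2,numpy as np
from h import *
t=cv2.imread("pics/top0.png"); s=cv2.imread("pics/side0.png")
r=lambda im,x,y,w,h,k:cv2.resize(im[y:y+h,x:x+w],None,fx=k,fy=k,interpolation=cv2.INTER_CUBIC)
a=r(t,240,210,133,80,6)            # stage 798x480
cv2.imwrite("pics/c1.png",a)
b=r(t,160,150,100,60,4); c=r(s,280,150,50,90,6); d=r(s,200,200,100,120,5)
W=np.zeros((600,800,3),np.uint8); W[:240,:400]=b; W[:540,400:700]=c
W[250:600,:400]=r(s,205,205,80,70,5); cv2.imwrite("pics/c2.png",W)
E
```

```text
(no output)
```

View pics/c1.png

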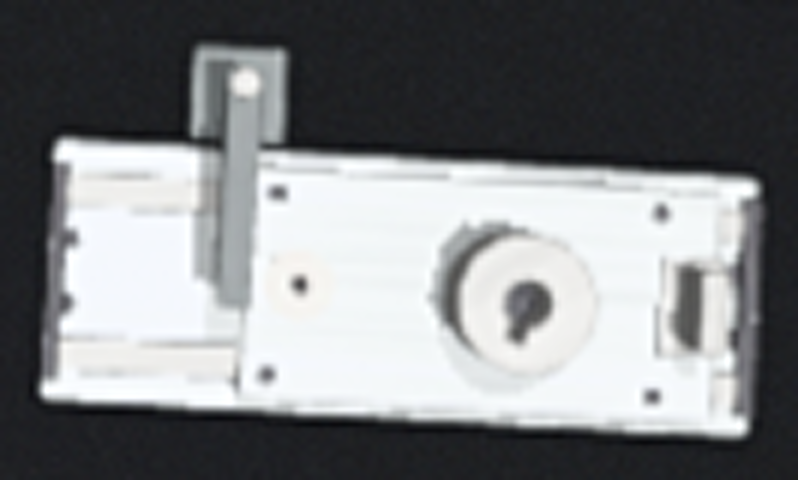

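View pics/c2.png

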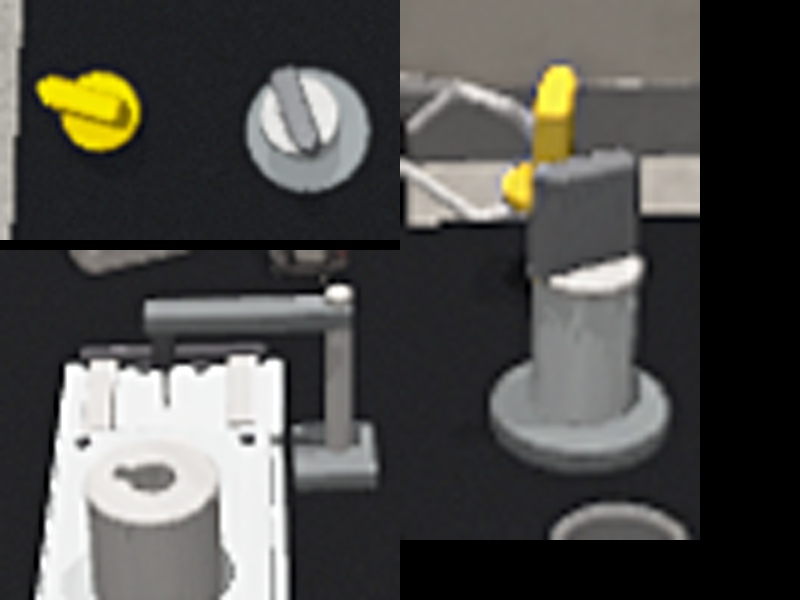

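The crops confirm the grey-grip spindle in the aluminium stand at top (236,180); the yellow one at (182,178) is a decoy. In crop c1 the dot is at (300,284), the hub face at (528,306) with its notch towards (515,338), the post cap at (245,83) and the tab at about (692,308). In c2 the needle tip is at about (167,403). Next I'll turn these into positions.

Run:
```python
from workcell import env, eyes
from h import *
np.set_printoptions(precision=1,suppress=True)
t=eyes.grab_frame("top"); s=eyes.grab_frame("side")
P=lambda x,y,z:ray(t,240+(x+.5)/6-.5,210+(y+.5)/6-.5,z)
c=[P(x,y,10) for x,y in((60,140),(762,182),(747,437),(42,400))]
print("corners",c,[np.linalg.norm(c[i]-c[(i+1)%4]) for i in range(4)])
ey=(c[0]+c[3]-c[1]-c[2])[:2]; ey/=np.linalg.norm(ey); ex=np.array([ey[1],-ey[0]])
print("stage ctr",sum(c)/4,"yaw",np.degrees(np.arctan2(-ey[0],ey[1])))
# dot centroid
g=t["image"].astype(float).mean(2)
w=np.clip(200-g[251:264,283:297],0,None);yy,xx=np.mgrid[251:264,283:297]
du,dv=(w*xx).sum()/w.sum(),(w*yy).sum()/w.sum(); m=ray(t,du,dv,26); print("dot",du,dv,m)
# hub bore dark blob
k=(g[245:275,312:342]<150).astype(np.uint8); 
h=P(528,306,74); b=P(528,303,74); n=P(515,338,74)
print("hub",h,b,"notch",n,"dist",np.linalg.norm((m-h)[:2]), "stage-frame d",(m-h)[:2]@ex,(m-h)[:2]@ey)
tab=P(692,308,68);print("tabtop?",tab,"rel hub",(tab-h)[:2]@ex,(tab-h)[:2]@ey)
post=P(245,83,85);print("post",post,"base",P(240,95,4))
sp=lambda x,y,z:ray(s,205+(x+.5)/5-.5,205+(y-250+.5)/5-.5,z)
nt=sp(167,403,30);print("needle",nt,"rel mark",(nt-m)[:2]@ex,(nt-m)[:2]@ey,"post rel needle",(post-nt)[:2]@ex,(post-nt)[:2]@ey)
print("arm end top",P(235,305,81))
# same mark line: post y rel mark
print("post rel mark",(post-m)[:2]@ex,(post-m)[:2]@ey,"armend",(P(235,305,78)-m)[:2]@ex,(P(235,305,78)-m)[:2]@ey)
# hub via side
print("hub side",sp(152,477,74),"hubcirc",sp(153,485,74))
# spindle
S=lambda x,y,z:ray(t,160+(x+.5)/4-.5,150+(y+.5)/4-.5,z)
a,bb=S(284,72,113),S(312,148,113);print("grip ends",a,bb,np.linalg.norm(a-bb),np.degrees(np.arctan2(*(a-bb)[1::-1])))
print("collar",S(300,112,71),"foot",S(308,130,10))
```

```text
corners [array([482.9, 239.5,  10. ]), array([475. , -20.7,  10. ]), array([381.1, -16.8,  10. ]), array([387.6, 243. ,  10. ])] [np.float64(260.33582575893246), np.float64(93.98471151353645), np.float64(259.82779280329146), np.float64(95.36766923260647)]
stage ctr [431.7 111.3  10. ] yaw -1.5786077430759913
dot 289.5085248332098 256.9503335804299 [433.3 150.7  26. ]
hub [430.3  75.   74. ] [431.4  75.   74. ] notch [419.3  79.2  74. ] dist 75.7662667158111 stage-frame d 0.8431207918351085 75.76157548112236
tabtop? [430.9  17.1  68. ] rel hub 2.1781843673969616 -57.79966375358982
post [503.6 174.7  85. ] base [501.6 173.4   4. ]
needle [435.1 182.7  30. ] rel mark 0.9748289217584795 32.00038214549511 post rel needle 68.64952668635209 -6.062538977972916
arm end top [428.3 175.8  81. ]
post rel mark 69.62435560811056 25.937843167522193 armend -5.871891959443339 24.85124856549214
hub side [432.4  76.1  74. ] hubcirc [432.8  71.5  74. ]
grip ends [610.2 277.5 113. ] [572.8 262.4 113. ] 40.2848724208415 22.04087603976074
collar [596.3 272.1  71. ] foot [594.9 272.   10. ]
```

```bash
cat >> h.py <<'E'
def rel(c,t):
    """c,t = x y z yaw (commanded now, wanted): row numbers (m, deg about tool z)"""
    Rc=R.from_euler("xyz",[180,0,c[3]],degrees=True); d=Rc.inv().apply(np.array(t[:3])-np.array(c[:3]))/1000
    rv=(Rc.inv()*R.from_euler("xyz",[180,0,t[3]],degrees=True)).as_rotvec(degrees=True)
    return np.round(d,4),np.round(rv,2)
E
python3 - <<'E'
from h import *
c=[172.561,548.512,213.976,162.537]; a=[428.9,9,150,178.4]
print(rel(c,a),rel(a,[429,9,42,178.4]),rel([429,9,42,178.4],[429.7,34,42,178.4]))
E
```

```text
(array([-0.4064, -0.4377,  0.064 ]), array([ -0.  ,   0.  , -15.86])) (array([-1.00e-04,  0.00e+00,  1.08e-01]), array([0., 0., 0.])) (array([-0.   ,  0.025,  0.   ]), array([0., 0., 0.]))
```

Emit:
send_rows(targets="-0.203 -0.219 0.032 0 0 0 40;-0.203 -0.219 0.032 0 0 0 40;-0.203 -0.219 0.032 0 0 0 40;-0.203 -0.219 0.032 0 0 0 40;-0.203 -0.219 0.032 0 0 0 40;-0.203 -0.219 0.032 0 0 0 40;-0.203 -0.219 0.032 0 0 0 40;-0.203 -0.219 0.032 0 0 0 40;-0.203 -0.219 0.032 0 0 0 40;-0.203 -0.219 0.032 0 0 0 40", grip_force=20)

```text
time_s: 1.03
ee_pos: [300.7, 279.1, 182.2]
ee_rot: [179.9, -0.0, 162.4]
force: [-0.1, -0.2, 1.0]
gripper_width: 36.5
gripper_force: 0.0
```

Emit:
send_rows(targets="-0.203 -0.219 0.032 0 0 -15.9 40;-0.203 -0.219 0.032 0 0 -15.9 40;-0.203 -0.219 0.032 0 0 -15.9 40;-0.203 -0.219 0.032 0 0 -15.9 40;-0.203 -0.219 0.032 0 0 -15.9 40;-0.203 -0.219 0.032 0 0 -15.9 40;-0.203 -0.219 0.032 0 0 -15.9 40;-0.203 -0.219 0.032 0 0 -15.9 40;-0.203 -0.219 0.032 0 0 -15.9 40;-0.203 -0.219 0.032 0 0 -15.9 40;-0.203 -0.219 0.032 0 0 -15.9 40")

```text
time_s: 1.95
ee_pos: [428.6, 10.4, 149.9]
ee_rot: [180.0, -0.0, 178.5]
force: [0.2, 0.4, 0.3]
gripper_width: 36.6
gripper_force: 0.0
```

Emit:
send_rows(targets="0 0 0 0 0 0 40;0 0 0.04 0 0 0 40;0 0 0.07 0 0 0 40;0 0 0.085 0 0 0 40;0 0 0.096 0 0 0 40;0 0 0.104 0 0 0 40;0 0 0.108 0 0 0 40;0 0 0.108 0 0 0 40")

```text
time_s: 2.62
ee_pos: [428.1, 9.6, 41.7]
ee_rot: [180.0, -0.0, 178.5]
force: [0.3, -0.5, 1.4]
gripper_width: 36.3
gripper_force: 0.0
```

Run:
```python
from workcell import env, eyes
from h import *
t=eyes.grab_frame("top"); s=eyes.grab_frame("side")
r=lambda im,x,y,w,h,k:cv2.resize(im[y:y+h,x:x+w],None,fx=k,fy=k,interpolation=cv2.INTER_CUBIC)
cv2.imwrite("pics/c3.png",np.hstack([r(t["image"],240,210,140,80,3)[:240],r(s["image"],200,200,75,48,5)]))
```

```text
(no output)
```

View pics/c3.png

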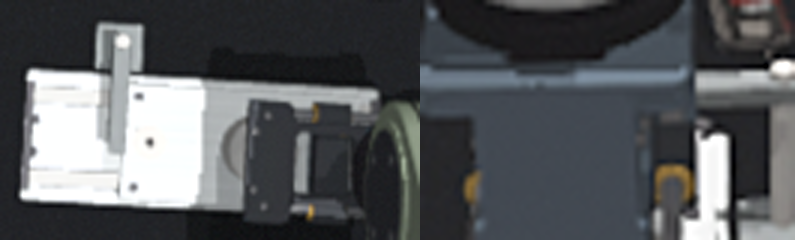

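The fingers straddle the tab with no contact, and the dot is still visible in the top view. I'll close on it.

Emit:
send_rows(targets="0 0 0 0 0 0 0;0 0 0 0 0 0 0;0 0 0 0 0 0 0;0 0 0 0 0 0 0;0 0 0 0 0 0 0;0 0 0 0 0 0 0", grip_force=25)

```text
time_s: 3.22
ee_pos: [428.6, 8.8, 42.3]
ee_rot: [180.0, 0.0, 178.4]
force: [-1.4, 0.7, 3.4]
gripper_width: 9.6
gripper_force: 25.0
```

Emit:
send_rows(targets="0 0.003 0 0 0 0 0;0 0.006 0 0 0 0 0;0 0.009 0 0 0 0 0;0 0.012 0 0 0 0 0;0 0.015 0 0 0 0 0;0 0.018 0 0 0 0 0;0 0.02 0 0 0 0 0;0 0.02 0 0 0 0 0;0 0.02 0 0 0 0 0;0 0.02 0 0 0 0 0")

```text
time_s: 4.05
ee_pos: [429.1, 29.3, 42.2]
ee_rot: [180.0, 0.0, 178.5]
force: [-0.7, -1.7, 5.5]
gripper_width: 10.1
gripper_force: 25.0
```

```bash
cat > look.py <<'E'
from workcell import env, eyes
from h import *
np.set_printoptions(precision=2,suppress=True)
t=eyes.grab_frame("top"); s=eyes.grab_frame("side")
g=t["image"].astype(float).mean(2)
st=env.state(); print(st["ee_pos"],st["force"],st["gripper_width"])
m0=np.array([433.3,150.7,26]); e=np.array([433.9,175,26])
def dot(f,p):
    u,v=np.round(proj(f,p)).astype(int); g=f["image"].astype(float).mean(2)
    return u,v,g[v-6:v+7,u-6:u+7].astype(int)
import sys
r=lambda im,x,y,w,h,k:cv2.resize(im[y:y+h,x:x+w],None,fx=k,fy=k,interpolation=cv2.INTER_CUBIC)
u,v=np.round(proj(t,e)).astype(int); a=r(t["image"],u-25,v-25,50,50,8)
u2,v2=np.round(proj(s,e)).astype(int); b=r(s["image"],u2-25,v2-25,50,50,8)
cv2.imwrite(sys.argv[1],np.hstack([a,b])); print("top origin",u-25,v-25,"side origin",u2-25,v2-25)
E
python3 look.py pics/c4.png
```

```text
[429.12  29.27  42.22] [-0.4  -1.91  5.14] 9.548752846002555
top origin 253 231 side origin 212 214
```

View pics/c4.png

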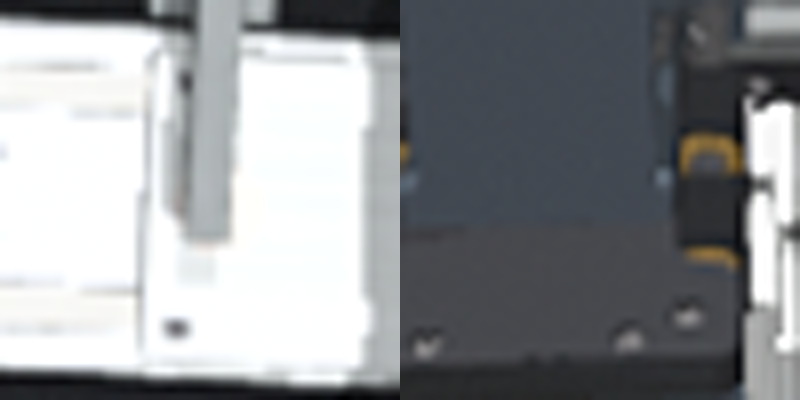

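Run:
```python
from workcell import env, eyes
from h import *
np.set_printoptions(precision=2,suppress=True)
t=eyes.grab_frame("top"); s=eyes.grab_frame("side")
for src in ("now","start"):
  im=(t["image"] if src=="now" else cv2.imread("pics/top0.png")).astype(float).mean(2)
  pts=[]
  for v in range(236,260):
    p=im[v,270:290]; d=np.diff(p) # white->grey at left, grey->white at right
    l=np.where(d<0,-d,0); r=np.where(d>0,d,0); x=np.arange(19)+270.5
    k=slice(3,10);k2=slice(9,17)
    L=(l[k]*x[k]).sum()/l[k].sum(); Rr=(r[k2]*x[k2]).sum()/max(r[k2].sum(),1)
    pts.append((v,L,Rr,*ray(t,(L+Rr)/2,v,81)[:2]))
  print(src); print(np.array(pts)[::2])
g=cv2.imread("pics/side0.png").mean(2)
for p in((434,176,70),(434,176,50),(434,176,30),(434,179,30)): print(p,proj(s,p))
print(g[226:244,228:248].astype(int))
```

```text
now
[[236.   275.27 283.22 477.93 176.22]
 [238.   274.52 282.56 473.81 177.54]
 [240.   274.55 282.34 469.73 177.61]
 [242.   274.66 282.41 465.66 177.32]
 [244.   274.62 282.38 461.59 177.26]
 [246.   274.93 282.24 457.53 176.98]
 [248.   274.77 281.84 453.44 177.43]
 [250.   274.75 281.95 449.38 177.23]
 [252.   274.59 281.84 445.31 177.38]
 [254.   274.74 281.56 441.24 177.4 ]
 [256.   274.54 281.64 437.18 177.41]
 [258.   274.7  281.49 433.12 177.28]]
start
[[236.   275.19 283.29 477.93 176.23]
 [238.   274.72 282.56 473.82 177.33]
 [240.   274.52 282.52 469.74 177.47]
 [242.   274.69 283.7  465.7  175.97]
 [244.   274.91 282.45 461.6  176.91]
 [246.   275.67 282.28 457.55 176.19]
 [248.   275.83 281.9  453.47 176.3 ]
 [250.   275.38 281.99 449.4  176.54]
 [252.   275.28 282.07 445.33 176.45]
 [254.   275.48 281.58 441.27 176.63]
 [256.   274.73 281.75 437.19 177.09]
 [258.   275.16 281.66 433.14 176.64]]
(434, 176, 70) [236.52 220.73]
(434, 176, 50) [236.98 229.03]
(434, 176, 30) [237.42 237.13]
(434, 179, 30) [237.43 236.27]
[[ 65  64  68  68  63  64  65  51  50  53  51  44  5
[... 778 characters left out ...]
 242 243
  242 242]
 [239 246 243 241 241 242 242 244 247 229 200 241 244 242 242 243 242 243
  242 242]
 [240 247 243 241 241 242 242 243 245 242 240 243 243 242 242 243 242 243
  242 242]
 [240 247 243 241 242 242 243 244 244 244 243 243 242 242 242 243 242 243
  242 242]
 [241 248 243 242 242 243 244 244 244 244 243 242 242 242 242 243 242 243
  242 242]
 [223 237 241 242 236 235 237 239 239 239 238 241 241 241 242 241 241 241
  242 242]
 [233 236 239 241 236 236 237 239 239 238 238 239 240 240 240 238 239 240
  240 241]
 [241 240 239 240 239 239 238 239 238 238 239 240 241 241 239 238 239 239
  240 240]
 [240 238 237 237 233 232 230 230 229 228 230 233 234 236 238 240 240 240
  240 240]]
```

The needle's y is about 177 from the post, the arm and the side view together; the mark is at about 171.2. I'll slide it 5.7 mm more.

Emit:
send_rows(targets="0 0.002 0 0 0 0 0;0 0.004 0 0 0 0 0;0 0.0055 0 0 0 0 0;0 0.0057 0 0 0 0 0;0 0.0057 0 0 0 0 0;0 0.0057 0 0 0 0 0;0 0.0057 0 0 0 0 0")

```text
time_s: 4.83
ee_pos: [429.3, 34.7, 42.2]
ee_rot: [-180.0, 0.0, 178.5]
force: [-1.0, -2.8, 6.6]
gripper_width: 9.8
gripper_force: 25.0
```

Run:
```python
from workcell import env, eyes
from h import *
np.set_printoptions(precision=2,suppress=True)
t=eyes.grab_frame("top"); print(env.state()["ee_pos"])
# corner screws of carriage, at start c1 (278,192),(266,375)
e=np.array([.0275,.9996])
for im,off in((cv2.imread("pics/top0.png"),0),(t["image"],26.2)):
  g=im.astype(float).mean(2)
  for x,y in((278,192),(266,375)):
    p=ray(t,240+(x+.5)/6-.5,210+(y+.5)/6-.5,26); p[:2]+=off*e
    u,v=np.round(proj(t,p)).astype(int); w=np.clip(190-g[v-3:v+4,u-3:u+4],0,None); yy,xx=np.mgrid[v-3:v+4,u-3:u+4]
    if w.sum()>0: print(off,ray(t,(w*xx).sum()/w.sum(),(w*yy).sum()/w.sum(),26))
```

```text
[429.28  34.69  42.24]
0 [466.3 159.4  26. ]
0 [400.65 161.66  26.  ]
26.2 [467.09 182.18  26.  ]
26.2 [401.02 187.12  26.  ]
```

Emit:
send_rows(targets="0 0 0 0 0 0 30;0 0 0 0 0 0 40;0 0 0 0 0 0 40;0 0 0 0 0 0 40;0 0 -0.03 0 0 0 40;0 0 -0.06 0 0 0 40;0 0 -0.09 0 0 0 40;0 0 -0.12 0 0 0 60;0 0 -0.12 0 0 0 60")

```text
time_s: 5.63
ee_pos: [432.7, 34.9, 167.1]
ee_rot: [179.9, 0.6, 178.4]
force: [0.9, 0.1, 0.5]
gripper_width: 47.0
gripper_force: 0.0
```

```bash
python3 - <<'E'
from workcell import env, eyes
from h import *
np.set_printoptions(precision=2,suppress=True,linewidth=200)
t=eyes.grab_frame("top")
im=t["image"]; g=im.astype(float).mean(2); print(g[164:200,222:252].astype(int)[::2])
big=cv2.resize(g[160:200,215:257].astype(np.float32),None,fx=8,fy=8,interpolation=cv2.INTER_CUBIC)
m=((big>85)&(big<150)).astype(np.uint8)
cs,_=cv2.findContours(m,cv2.RETR_EXTERNAL,cv2.CHAIN_APPROX_NONE)
for c in cs:
  if cv2.contourArea(c)>1500:
    r=cv2.minAreaRect(c); b=cv2.boxPoints(r); W=[ray(t,215+(x+.5)/8-.5,160+(y+.5)/8-.5,113) for x,y in b]
    print(r,np.array(W))
E
python3 look.py pics/c5.png
```

```text
[[ 36  34  36  34  33  35  36  37  36  34  35  31  34  34  34  35  36  37  35  37  36  35  35  37  35  35  37  36  38  36]
 [ 37  33  36  34  33  33  32  37  44  61  84  58  40  44  45  47  45  40  35  30  31  32  32  34  32  33  35  36  36  38]
 [ 33  38  36  34  28  49 120 157 163 170 176 158 140 180 186 181 178 164 150 141 130  84  47  32  31  33  34  37  35  33]
 [ 37  35  32  26  44  80 144 166 168 168 170 167 152 213 240 235 231 217 192 179 179 182 170 148 103  52  31  31  34  35]
 [ 31  28  48 126 177 191 151 149 164 168 169 170 157 137 224 244 243 242 243 229 191 177 179 183 184 161 108  50  29  34]
 [ 28  64 143 180 220 240 222 167 157 166 169 170 170 140 157 232 242 240 239 241 240 206 179 177 179 182 183 140  67  31]
 [ 69 164 177 193 236 243 226 194 153 161 169 170 171 167 148 175 232 241 239 240 242 241 200 176 178 178 181 184 143  71]
 [147 176 179 217 237 239 229 195 137 141 166 171 170 170 164 146 216 242 243 242 244 249 196 172 176 178 179 183 187 121]
 [173 181 178 200 235 239 239 231 195 141 152 169 171 171 169 139 141 225 242 242 243 239 172 165 177 180 181 184 18
[... 715 characters left out ...]
 184 186 169 116  53  28  31]
 [ 36  32  29  30  58 120 158 164 163 162 161 161 161 161 161 160 160 162 162 161 163 179 178 164 133  74  32  32  34  34]
 [ 36  36  32  38  34  30  33  71  98 127 145 153 159 160 150 158 162 159 151 158 143  94  54  29  28  32  34  33  35  34]
 [ 37  36  34  36  35  36  36  34  30  30  29  36  47  48  39  46  51  44  31  28  32  29  35  34  36  36  37  37  36  35]]
((175.23355102539062, 179.5160369873047), (249.22398376464844, 248.1973419189453), 19.179006576538086) [[561.78 303.29 113.  ]
 [620.68 285.31 113.  ]
 [602.18 226.46 113.  ]
 [543.35 244.69 113.  ]]
[428.57  34.65 161.48] [-0.32 -1.07  0.52] 54.236305054057034
top origin 253 231 side origin 212 214
```

View pics/c5.png

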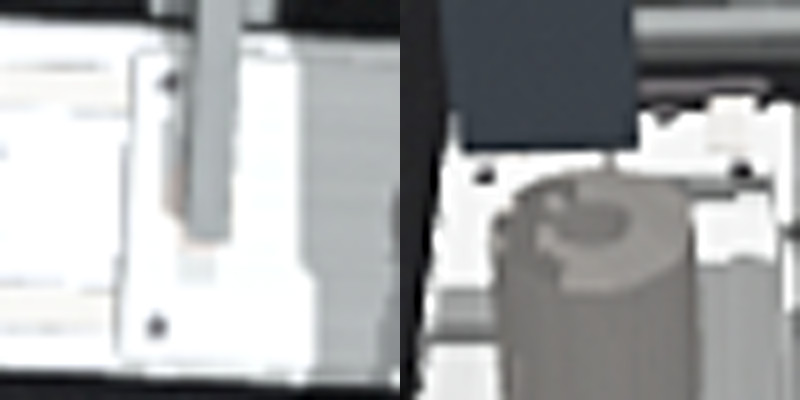

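The grip is clear in the top view. The arm hides the dot, but the disc's left edge and the screws are visible. I'll check the disc edge shift numerically and fit the grip's axis.

Run:
```python
from workcell import env, eyes
from h import *
np.set_printoptions(precision=1,suppress=True,linewidth=200)
t=eyes.grab_frame("top"); print(env.state()["ee_pos"])
a=cv2.imread("pics/top0.png").astype(int); b=t["image"].astype(int)
rb=lambda im:im[:,:,2]-im[:,:,0]
print("start"); print(rb(a)[250:265:2,280:300]); print("now"); print(rb(b)[248:265,265:290])
g=b.mean(2)
# screws now
for (u,v) in ((253+170/8,231+80/8),(253+157/8,231+326/8)):
  u0,v0=int(round(u)),int(round(v)); w=np.clip(190-g[v0-2:v0+3,u0-3:u0+3],0,None); yy,xx=np.mgrid[v0-2:v0+3,u0-3:u0+3]
  print(ray(t,(w*xx).sum()/w.sum(),(w*yy).sum()/w.sum(),26))
# grip: bright-edge right side & left dark side lines via rows
```

```text
[428.1  34.6 160.8]
start
[[-7 -8 -6 -5 -5 -6 -5 -5 -5 -5 -6 -5 -6 -5 -5 -5 -5 -5 -5 -5]
 [-7 -7 -5 -5 -5 -3  1  3  6  7  6  5  1 -2 -5 -6 -5 -5 -6 -6]
 [-8 -7 -6 -6 -2  4  5  6  6  6  7  6  5  4  2 -3 -6 -5 -5 -4]
 [-6 -6 -6 -4  3  5  5  3  4  4  5  7  6  5  5  2 -4 -5 -5 -5]
 [-9 -8 -7 -5  4  6  4  4  3  3  3  4  5  4  4  1 -4 -6 -4 -5]
 [-7 -7 -5 -6 -4  2  5  5  5  5  5  5  5  4  3 -3 -6 -5 -5 -5]
 [-5 -6 -7 -7 -5 -4 -2  2  4  5  4  3  3 -2 -4 -6 -5 -5 -5 -5]
 [-5 -6 -5 -5 -6 -6 -5 -5 -5 -5 -5 -6 -5 -5 -4 -5 -5 -5 -5 -5]]
now
[[  0   0   0 -10  -6  -5   0   0  -7  -6  -6  -6  -7  -8  -9  -8  -8  -6  -1   0   0   0  -1   0   0]
 [  0   0   0  -8  -5  -4   0   0  -6  -7  -6  -6  -7  -7  -9  -7  -7  -6  -3   0  -1  -1  -1   0   0]
 [  0   0   0  -8  -6  -2   0   0  -6  -6  -5  -5  -8  -7  -8  -8  -7  -5  -5   0  -2  -2  -2   0   0]
 [  0   0   0  -9  -6  -1   0   0  -6  -4   2  -2  -8  -8  -8  -8  -7  -4  -5  -1  -2  -3  -3  -1   0]
 [  0   0   0  -9  -5  -1   0   0  -4   3   8   2  -7  -8  -9  -8  -7  -2  -4  -3  -4  -4  -4  -2  -1]
 [  0   0   0  -8  -5   0   0   0   0   9  10  -1 
[... 526 characters left out ...]
  -8  -3   2   0   0   0   0   0   0   0]
 [  0   0   0  -9  -8   0   0   0   0   0   7  -1  -8  -9 -10  -8  -3   2   0   0   0   0   0   0   0]
 [  0   0   0  -8  -7   0   0   0   0   1   8   2  -4  -6  -8  -7  -2   0   0   0   0   0   0   0   0]
 [  0   0   0  -8  -7   0   0  -1   0   0   8   8   6   6   5  -1  -3  -5  -1  -1  -2  -2  -2   0   0]
 [  0   0  -9  -6  -8   0   0   0   0   0   0   5   6   7   4  -1   0   0  -1  -2  -2  -2  -2  -1   0]
 [  0   0  -9  -5  -6   0  -1  -1   0   0  -6  -6  -3  -3  -4  -3   0   0   0  -1  -1  -1  -1   0   0]
 [  0   0  -9  -5  -7   0  -1  -1  -1  -2  -6  -6  -5  -6  -6  -6  -2  -2  -2  -3  -3  -2  -3  -2  -2]]
[467.1 183.4  26. ]
[401.  187.1  26. ]
```

Run:
```python
from workcell import eyes
from h import *
t=eyes.grab_frame("top"); print(ray(t,234.25,180,113))
c=np.array([172.561,548.512,213.976]); 
Rc=R.from_euler("xyz",[180,0,162.537],degrees=True); c=c+Rc.apply([-406,-438,64]); y=178.437
Rc=R.from_euler("xyz",[180,0,y],degrees=True); c=c+Rc.apply([0,25.7,-12]); print(c,y)
print(rel([*c,y],[595.3,271.8,150,200.5]))
```

```text
[585.76954503 269.46837035 113.        ]
[429.11048167  34.55296618 161.976     ] 178.437
(array([-0.1597,  0.2417,  0.012 ]), array([  0.  ,   0.  , -22.06]))
```

Emit:
send_rows(targets="-0.16 0.242 0.012 0 0 -22 60;-0.16 0.242 0.012 0 0 -22 60;-0.16 0.242 0.012 0 0 -22 60;-0.16 0.242 0.012 0 0 -22 60;-0.16 0.242 0.012 0 0 -22 60;-0.16 0.242 0.012 0 0 -22 60;-0.16 0.242 0.012 0 0 -22 60;-0.16 0.242 0.012 0 0 -22 60;-0.16 0.242 0.012 0 0 -22 60;-0.16 0.242 0.012 0 0 -22 60;-0.16 0.242 0.012 0 0 -22 60;-0.16 0.242 0.012 0 0 -22 60")

```text
time_s: 6.88
ee_pos: [594.9, 270.8, 150.0]
ee_rot: [-180.0, -0.1, -159.6]
force: [0.4, -0.6, 0.4]
gripper_width: 54.6
gripper_force: 0.0
```

Emit:
send_rows(targets="0 0 0.03 0 0 0 60;0 0 0.05 0 0 0 60;0 0 0.06 0 0 0 60;0 0 0.067 0 0 0 60;0 0 0.073 0 0 0 60;0 0 0.073 0 0 0 60;0 0 0.073 0 0 0 60")

```text
time_s: 7.47
ee_pos: [596.1, 272.2, 77.8]
ee_rot: [180.0, 0.1, -159.6]
force: [-0.2, 0.5, 0.0]
gripper_width: 54.7
gripper_force: 0.0
```

Run:
```python
from workcell import env,eyes
from h import *
s=eyes.grab_frame("side"); st=env.state(); print(st["ee_pos"],st["ee_rot"],st["force"])
u,v=np.round(proj(s,(595,272,85))).astype(int); 
cv2.imwrite("pics/c6.png",cv2.resize(s["image"][v-45:v+45,u-50:u+50],None,fx=6,fy=6,interpolation=cv2.INTER_CUBIC))
```

```text
[596.2936066  272.31788772  78.02013661] [ 1.79990295e+02  1.12957577e-01 -1.59568337e+02] [-0.44463898  0.95190758 -0.22452076]
```

View pics/c6.png

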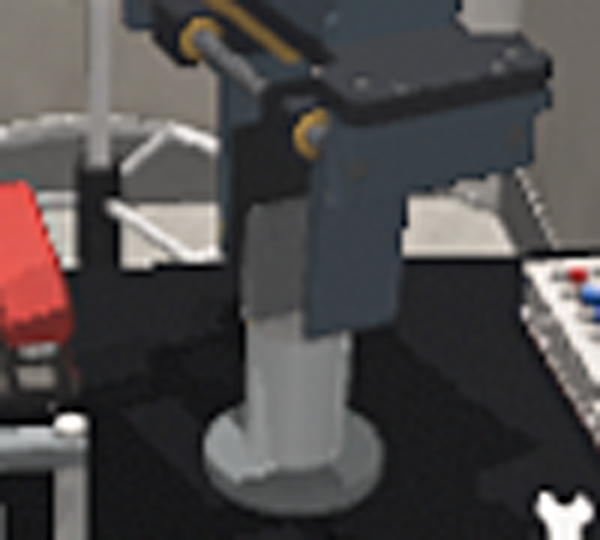

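The fingers straddle the grey grip in the stand. I'll close and lift.

Emit:
send_rows(targets="0 0 0 0 0 0 0;0 0 0 0 0 0 0;0 0 0 0 0 0 0;0 0 0 0 0 0 0;0 0 0 0 0 0 0;0 0 0 0 0 0 0;0 0 0 0 0 0 0;0 0 0 0 0 0 0", grip_force=45)

```text
time_s: 8.18
ee_pos: [595.7, 272.2, 77.0]
ee_rot: [180.0, 0.0, -159.6]
force: [-0.1, 0.3, 0.4]
gripper_width: 13.7
gripper_force: 45.0
```

Emit:
send_rows(targets="0 0 -0.01 0 0 0 0;0 0 -0.02 0 0 0 0;0 0 -0.03 0 0 0 0;0 0 -0.045 0 0 0 0;0 0 -0.06 0 0 0 0;0 0 -0.075 0 0 0 0;0 0 -0.09 0 0 0 0;0 0 -0.09 0 0 0 0;0 0 -0.09 0 0 0 0")

```text
time_s: 8.93
ee_pos: [596.1, 272.2, 168.5]
ee_rot: [180.0, 0.2, -159.6]
force: [-0.7, 0.2, -2.5]
gripper_width: 13.6
gripper_force: 45.0
```

Run:
```python
from workcell import env,eyes
from h import *
s=eyes.grab_frame("side"); t=eyes.grab_frame("top"); st=env.state(); print(st["ee_pos"],st["ee_rot"],st["force"],st["torque"],st["gripper_width"])
p=st["ee_pos"]-[0,0,15]
u,v=np.round(proj(s,p)).astype(int) 
a=cv2.resize(s["image"][v-40:v+40,u-40:u+40],(560,560),interpolation=cv2.INTER_CUBIC)
cv2.imwrite("pics/c7.png",a); print(u-40,v-40)
```

```text
[595.01872823 271.77581007 166.31121912] [-1.79998725e+02 -8.63102859e-02 -1.59567983e+02] [-0.53992361  0.00618844 -2.84986917] [ 0.02862797  0.07161444 -0.02991233] 13.844486986333264
272 120
```

View pics/c7.png

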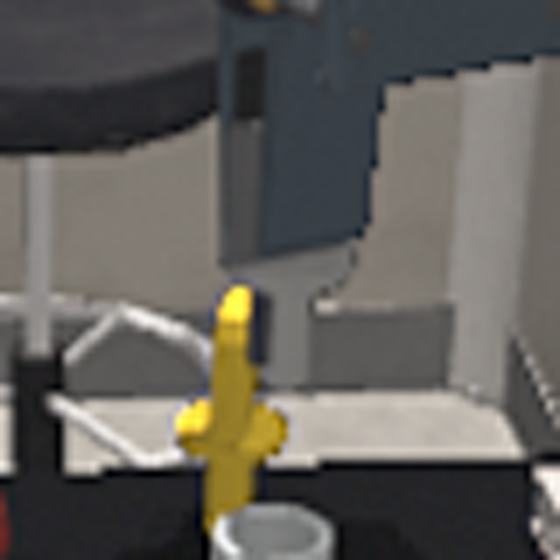

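The spindle is held upright: collar at crop (288,283), spanning 222–355, with the shaft below it. Next I'll compute the axis offset in the grip and the keyway angle.

Run:
```python
from workcell import env,eyes
from h import *
np.set_printoptions(precision=2,suppress=True,linewidth=200)
s=eyes.grab_frame("side"); t=eyes.grab_frame("top"); st=env.state(); p=st["ee_pos"]; print(p)
d=np.array([np.cos(np.radians(20.43)),np.sin(np.radians(20.43)),0])
for k in(-4,-2,0,2): print(k,proj(s,p+k*d-[0,0,9]),"want u 312.8; shaft bottom",proj(s,p+k*d-[0,0,45]))
g=s["image"].mean(2)
for v in (161,170): print(v,g[v,298:326].astype(int))
def notch(im,f,hc):
    g=im.astype(float).mean(2); acc=[];rim=[]
    for x in np.arange(-16,16,.5):
        for y in np.arange(-16,16,.5):
            r=np.hypot(x,y)
            if r<16:
                u,v=proj(f,(hc[0]+x,hc[1]+y,74)); val=cv2.getRectSubPix(g.astype(np.float32),(1,1),(float(u),float(v)))[0,0]
                acc.append((x,y,r,val))
    a=np.array(acc); w=np.clip(190-a[:,3],0,None)
    far=a[:,2]>10.5; ang=np.degrees(np.arctan2((w*a[:,1])[far].sum(),(w*a[:,0])[far].sum()))
    near=a[:,2]<16; print("dark centroid",(w*a[:,0]).sum()/w.sum(),(w*a[:,1]).sum()/w.sum(),"far ang",ang,"weights",w[far].sum(),np.median(a[:,3]))
for c in((430.8,75),(431.4,75)): notch(cv2.imread("pics/top0.png"),t,c)
for c in((431,75),(432,75)): notch(cv2.imread("pics/side0.png"),s,c)
notch(s["image"],s,(431.8,100.5));notch(t["image"],t,(431.8,100.5))
```

```text
[594.94 271.74 165.74]
-4 [310.48 158.48] want u 312.8; shaft bottom [309.7  173.82]
-2 [311.32 158.32] want u 312.8; shaft bottom [310.53 173.64]
0 [312.16 158.15] want u 312.8; shaft bottom [311.35 173.47]
2 [313.   157.98] want u 312.8; shaft bottom [312.17 173.3 ]
161 [120 120 120 122 119 117 108 154 133 112 117 118 117 116 114 113 115 116 116 114 111 109  82  93 120 125 123 122]
170 [ 92 110 130 181 137  97 104 108  79  51  50  59 109 119 117 117 115  88  84  87  89  89  90  91  89  89  90  89]
dark centroid -1.06717798594968 0.033404862963902646 far ang 160.45335175079643 weights 4359.087448120117 230.95919799804688
dark centroid -1.6687376828958838 0.03431982144258681 far ang 161.45882304073075 weights 5465.816825866699 231.47222900390625
dark centroid -0.074627054253402 1.3139572299245685 far ang 153.65351889780746 weights 3669.9925537109375 224.13900756835938
dark centroid -1.074627054253402 1.3139572299245685 far ang 156.28947354858582 weights 5111.448196411133 224.25601196289062
dark centroid -0.18614421081846963 1.462947272208201 far ang 152.6950187532226 weights 3615.7833938598633 227.78131103515625
dark centroid -0.3929638396528943 -0.282429490435433 far ang 155.01991204271837 weights 121841.32552528381 117.02674865722656
```

Run:
```python
from h import *
c=np.array([429.110,34.553,161.976]); Rc=R.from_euler("xyz",[180,0,178.437],degrees=True); c=c+Rc.apply([-160,242,-5]); print(c)
a=[431.8,100.5,167,157]; print(rel([*c,200.437],a))
```

```text
[595.65128934 272.09878284 166.976     ]
(array([ 0.2135, -0.1036, -0.    ]), array([ 0.  , -0.  , 43.44]))
```

Emit:
send_rows(targets="0.0225 -0.011 0 0 0 4.4 0;0.05 -0.024 0 0 0 10 0;0.077 -0.0374 0 0 0 15.7 0;0.105 -0.051 0 0 0 21.4 0;0.132 -0.064 0 0 0 27 0;0.16 -0.0776 0 0 0 32.5 0;0.187 -0.091 0 0 0 38 0;0.205 -0.0995 0 0 0 42 0;0.2135 -0.1036 0 0 0 43.4 0;0.2135 -0.1036 0 0 0 43.4 0;0.2135 -0.1036 0 0 0 43.4 0;0.2135 -0.1036 0 0 0 43.4 0")

```text
time_s: 10.13
ee_pos: [433.1, 101.2, 167.0]
ee_rot: [179.9, 0.1, 157.1]
force: [1.2, 0.1, -1.7]
gripper_width: 14.3
gripper_force: 45.0
```

Emit:
send_rows(targets="0 0 0.01 0 0 0 0;0 0 0.02 0 0 0 0;0 0 0.028 0 0 0 0;0 0 0.034 0 0 0 0;0 0 0.034 0 0 0 0;0 0 0.034 0 0 0 0")

```text
time_s: 10.63
ee_pos: [432.0, 100.7, 132.6]
ee_rot: [-180.0, -0.0, 157.1]
force: [0.5, 0.8, -2.3]
gripper_width: 13.8
gripper_force: 45.0
```

Run:
```python
from workcell import env,eyes
from h import *
np.set_printoptions(precision=2,suppress=True,linewidth=200)
s=eyes.grab_frame("side"); st=env.state(); p=st["ee_pos"]; print(p,st["ee_rot"],st["force"],st["torque"])
print("collar",proj(s,p-[0,0,9]),"shaft",proj(s,p-[0,0,40]),"hub",proj(s,(431.8,100.5,74)),"hubL/R",proj(s,(407.8,100.5,74)),proj(s,(455.8,100.5,74)))
u,v=np.round(proj(s,p-[0,0,40])).astype(int)
cv2.imwrite("pics/c8.png",cv2.resize(s["image"][v-35:v+40,u-45:u+45],None,fx=8,fy=8,interpolation=cv2.INTER_CUBIC)); print(u-45,v-35)
```

```text
[432.22 100.75 133.03] [179.98   0.01 157.06] [ 0.08 -0.84 -1.83] [-0. -0. -0.]
collar [233.72 218.85] shaft [234.56 233.23] hub [234.83 241.84] hubL/R [221.6  242.36] [248.   241.31]
190 198
```

View pics/c8.png

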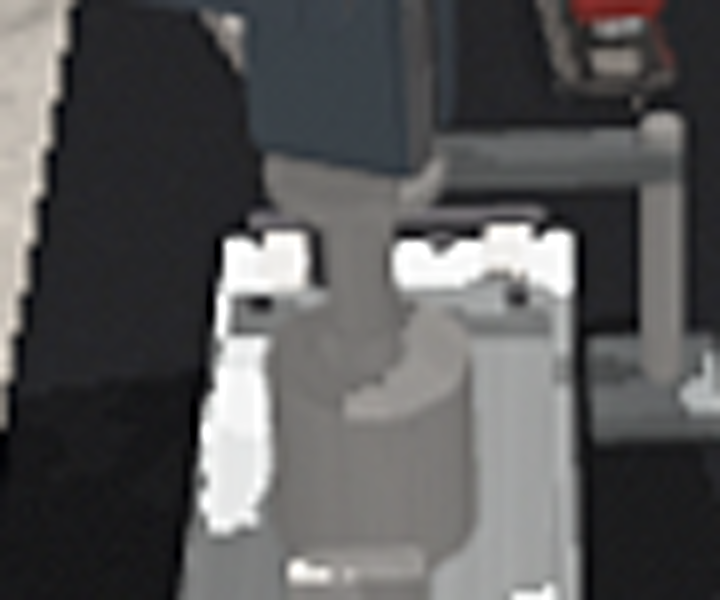

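The shaft (crop centre 361) hangs upright above the hub (centre about 366), roughly 0.6 mm off in x. I'll lower the key-free tip into the bore.

Emit:
send_rows(targets="-0.0006 0.0002 0.003 0 0 0 0;-0.0006 0.0002 0.006 0 0 0 0;-0.0006 0.0002 0.008 0 0 0 0;-0.0006 0.0002 0.01 0 0 0 0;-0.0006 0.0002 0.012 0 0 0 0;-0.0006 0.0002 0.014 0 0 0 0;-0.0006 0.0002 0.014 0 0 0 0;-0.0006 0.0002 0.014 0 0 0 0")

```text
time_s: 11.35
ee_pos: [432.9, 100.3, 118.9]
ee_rot: [180.0, 0.1, 157.0]
force: [2.4, -1.6, -2.9]
gripper_width: 14.0
gripper_force: 45.0
```

Emit:
send_rows(targets="0 0 0.001 0 0 0 0;0 0 0.002 0 0 0 0;0 0 0.003 0 0 0 0;0 0 0.004 0 0 0 0;0 0 0.005 0 0 0 0;0 0 0.006 0 0 0 0;0 0 0.006 0 0 0 0")

```text
time_s: 11.93
ee_pos: [433.0, 100.3, 113.0]
ee_rot: [180.0, 0.1, 157.0]
force: [4.1, -3.2, -1.0]
gripper_width: 13.6
gripper_force: 45.0
```

Emit:
send_rows(targets="-0.0008 -0.0003 0 0 0 0 0;-0.0008 -0.0003 0 0 0 0 0;-0.0008 -0.0003 0 0 0 0 0;-0.0008 -0.0003 0 0 0 0 0")

```text
time_s: 12.27
ee_pos: [433.1, 100.1, 112.9]
ee_rot: [180.0, -0.0, 157.0]
force: [2.5, -0.8, -0.7]
gripper_width: 13.8
gripper_force: 45.0
```

```bash
python3 -c "
from workcell import env
s=env.state();print(s['ee_pos'],s['force'],s['torque'])"
```

```text
[433.1101898  100.102679   112.94233653] [ 2.5270704  -0.78884353 -0.73747024] [-0.02538805 -0.65228313 -0.03755627]
```

Emit:
send_rows(targets="-0.0004 0.0001 0.001 0 0 0 0;-0.0004 0.0001 0.002 0 0 0 0;-0.0004 0.0001 0.003 0 0 0 0;-0.0004 0.0001 0.004 0 0 0 0;-0.0004 0.0001 0.005 0 0 0 0;-0.0004 0.0001 0.005 0 0 0 0")

```text
time_s: 12.77
ee_pos: [433.2, 99.9, 107.8]
ee_rot: [180.0, -0.0, 157.0]
force: [1.4, 0.6, 1.0]
gripper_width: 13.8
gripper_force: 45.0
```

The key seems to be in the keyway already: its foot is about 8 mm below the mouth and the force is small. I'll continue down.

Emit:
send_rows(targets="0 0 0.002 0 0 0 0;0 0 0.004 0 0 0 0;0 0 0.006 0 0 0 0;0 0 0.008 0 0 0 0;0 0 0.008 0 0 0 0;0 0 0.008 0 0 0 0")

```text
time_s: 13.27
ee_pos: [433.2, 99.9, 99.6]
ee_rot: [180.0, -0.0, 157.0]
force: [0.8, 2.5, 0.1]
gripper_width: 13.6
gripper_force: 45.0
```

Emit:
send_rows(targets="0.0001 0.0004 0.001 0 0 0 0;0.0001 0.0004 0.002 0 0 0 0;0.0001 0.0004 0.003 0 0 0 0;0.0001 0.0004 0.004 0 0 0 0;0.0001 0.0004 0.005 0 0 0 0;0.0001 0.0004 0.005 0 0 0 0")

```text
time_s: 13.77
ee_pos: [433.3, 100.1, 95.4]
ee_rot: [-180.0, -0.0, 157.0]
force: [-1.1, 1.6, 7.1]
gripper_width: 13.9
gripper_force: 45.0
```

```bash
python3 -c "
from workcell import env
s=env.state();print(s['ee_pos'],s['force'],s['torque'])"
```

```text
[433.27837608 100.06610228  95.36995546] [-1.05490997  1.57233443  7.07169583] [ 0.16396857  0.33558626 -0.05154848]
```

Emit:
send_rows(targets="0 0.0002 0.001 0 0 0 0;0 0.0002 0.002 0 0 0 0;0 0.0002 0.003 0 0 0 0;0 0.0002 0.004 0 0 0 0;0 0.0002 0.005 0 0 0 0;0 0.0002 0.006 0 0 0 0;0 0.0002 0.007 0 0 0 0;0 0.0002 0.0075 0 0 0 0;0 0.0002 0.0075 0 0 0 0")

```text
time_s: 14.52
ee_pos: [433.3, 100.1, 88.4]
ee_rot: [-180.0, 0.0, 157.1]
force: [-2.9, 0.4, 13.5]
gripper_width: 13.8
gripper_force: 45.0
```

Emit:
send_rows(targets="0.0005 -0.0002 0 0 0 0 0;0.0005 -0.0002 0.001 0 0 0 0;0.0005 -0.0002 0.002 0 0 0 0;0.0005 -0.0002 0.003 0 0 0 0;0.0005 -0.0002 0.003 0 0 0 0;0.0005 -0.0002 0.003 0 0 0 0")

```text
time_s: 15.02
ee_pos: [433.3, 100.1, 85.9]
ee_rot: [-180.0, 0.1, 157.1]
force: [-2.6, -0.6, 15.5]
gripper_width: 14.2
gripper_force: 45.0
```

```bash
python3 -c "
from workcell import env
s=env.state();print(s['ee_pos'],s['force'],s['torque'],s['gripper_force'])"
```

```text
[433.28003692 100.08317232  85.86389338] [-2.60522232 -0.61483567 15.50143941] [-0.13687355  0.72027595  0.03824015] 45.00367820262909
```

Emit:
send_rows(targets="0.0003 -0.0001 0.0005 0 0 0 0;0.0003 -0.0001 0.001 0 0 0 0;0.0003 -0.0001 0.001 0 0 0 0;0.0003 -0.0001 0.001 0 0 0 0")

```text
time_s: 15.35
ee_pos: [433.3, 100.1, 85.8]
ee_rot: [180.0, 0.1, 157.1]
force: [-3.0, -0.9, 23.3]
gripper_width: 13.7
gripper_force: 45.0
```

Emit:
send_rows(targets="0 0 0.0005 0 0 0 0;0 0 0.001 0 0 0 0;0 0 0.001 0 0 0 0;0 0 0.001 0 0 0 0")

```text
time_s: 15.68
ee_pos: [433.3, 100.1, 85.8]
ee_rot: [180.0, 0.1, 157.1]
force: [-5.8, -1.6, 31.5]
gripper_width: 13.7
gripper_force: 45.0
```

Hard stop at z 85.8, which matches the predicted home height (74 + 12). Before finishing I'll check mark against needle: cross-calibrate the side view on the carriage screws and re-measure the screws now.

Run:
```python
from workcell import env,eyes
from h import *
np.set_printoptions(precision=2,suppress=True,linewidth=200)
s=eyes.grab_frame("side"); t=eyes.grab_frame("top")
def cen(im,f,u,v,z=26,h=3):
    g=im.astype(float).mean(2); u,v=int(round(u)),int(round(v)); P=g[v-h:v+h+1,u-h:u+h+1]
    w=np.clip(np.median(P)-25-P,0,None); yy,xx=np.mgrid[v-h:v+h+1,u-h:u+h+1]
    c=(w*xx).sum()/w.sum(),(w*yy).sum()/w.sum(); return np.array(c),ray(f,*c,z)
s0=cv2.imread("pics/side0.png");t0=cv2.imread("pics/top0.png")
print("side0 screws",cen(s0,s,221.2,242.8,h=2),cen(s0,s,254,242.6,h=2))
print("top0 screws",cen(t0,t,286,241.6),cen(t0,t,284,272.2),"dot",cen(t0,t,289.5,257))
# rear screws (near hub) top0, and now-lower-left
print("now",cen(t["image"],t,253+157/8,231+326/8),cen(t["image"],t,253+170/8,231+80/8,h=2))
print("now side",[cen(s["image"],s,*proj(s,p),h=2) for p in((401.3,187,26),(466.9,184.9,26))])
for v in(236.1,236.6): print("tip",v,ray(s,237.6,v,30))
g=t["image"].mean(2); print(g[236:245:1,268:290].astype(int)); print(g[268:276,268:278].astype(int))
```

```text
side0 screws (array([221.19, 243.05]), array([401.45, 163.45,  26.  ])) (array([254.1 , 242.47]), array([467.38, 160.99,  26.  ]))
top0 screws (array([285.92, 241.7 ]), array([466.07, 159.41,  26.  ])) (array([284.  , 271.95]), array([400.6 , 161.74,  26.  ])) dot (array([289.48, 256.96]), array([433.25, 150.75,  26.  ]))
now (array([272.13, 271.54]), array([400.78, 187.47,  26.  ])) (array([273.74, 240.89]), array([467.05, 185.93,  26.  ]))
now side [(array([222.88, 235.38]), array([403.86, 189.72,  26.  ])), (array([254.35, 234.68]), array([468.6 , 187.88,  26.  ]))]
tip 236.1 [434.34 179.56  30.  ]
tip 236.6 [434.35 177.81  30.  ]
[[192 192 187 184 185 186 186 189 162 114 115 118  96  58  55  57  56  58  58  57  58  58]
 [189 184 177 175 174 173 173 177 154 112 115 119  76  54  57  58  59  58  59  60  59  60]
 [187 170 180 186 187 187 187 187 160 118 114 110  65  54  59  59  59  60  59  59  60  59]
 [187 162 181 189 190 178 170 178 156 118 113  88  59  57  58  58  59  58  58  59  59  59]
 [182 161 184 192 185 141 107 144 138 115 109  75  58  59  59  58  59  59  59  60  59  59]
 [174 156 185 192 166 105  78 140 140 118  94  63  56  59  57  61  59  59  58  59  59  58]
 [175 152 183 190 165 128 123 169 149 114  74  57  60  61  59  58  59  59  61  60  60  59]
 [173 156 182 188 186 175 173 187 153  99  60  55  59  59  59  59  60  59  60  60  61  60]
 [159 150 183 188 188 187 189 191 148  83  55  56  59  58  58  60  57  58  60  58  58  60]]
[[236 255 201 151 151 153 154 152 153 153]
 [241 253 195 153 147 154 155 155 153 153]
 [241 252 196 137 118 138 154 156 154 154]
 [235 249 194 102  57  91 145 153 152 150]
 [226 230 181 106  60  82 143 154 152 150]
 [228 218 171 131 114 125 150 153 152 151]
 [233 244 190 153 152 154 155 154 152 152]
 [232 226 176 150 151 150 149 149 150 148]]
```

After removing the side view's bias, the needle is at y ≈ 177.0 and the mark at ≈ 176.8, so they are aligned. I'll ease the push a little and check.

Emit:
send_rows(targets="0.0002 0 -0.0008 0 0 0 0;0.0002 0 -0.0008 0 0 0 0;0.0002 0 -0.0008 0 0 0 0;0.0002 0 -0.0008 0 0 0 0;0.0002 0 -0.0008 0 0 0 0;0.0002 0 -0.0008 0 0 0 0")

```text
time_s: 16.28
ee_pos: [433.3, 100.1, 85.8]
ee_rot: [180.0, 0.1, 157.1]
force: [-4.8, -2.1, 25.2]
gripper_width: 14.0
gripper_force: 45.0
```

```bash
python3 -c "
from workcell import env
print(env.job_done())"
```

```text
the job is handed in; nothing more can be done
None
```

The job is handed in at about 16 s: by measurement the dot is within about 1 mm of the needle line (the bracket hides it from the cameras), and the keyed spindle is still held pressed home on the hub at about 25 N.

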